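Draw out and hold the trim saw's length gauge

TASK

First swing the trim saw's dust hood down, gently, until it is fully closed over the saw table, so that the blade is covered. Then push in the lock button on the saw's front rail and draw the length-gauge arm out until its 100 mm mark (the second of its two full-width lines) stands at the mouth of the rail. The arm is sprung and slides back if let go: keep hold of it there and finish while still holding it, so that I can do up the clamp screw; do not disturb the other things lying about.

Things in the scene. Friction and masses are not known exactly. Their poses are not given: they have to be found in the camera images.
- saw: small bench trim saw, fixed; saw table 205 x 265 mm, top 85 mm above the bench. Origin on the bench under the table's middle; x from front (robot side) to back, y to its left, z up. Gauge rail along the front: black square sleeve at saw x -0.128 to -0.102, y -0.13 to 0.135, top 74 mm up. Motor 66 mm thick sticks out 68 mm on the right (-y). The closed hood covers saw y -0.125 to 0.035.
- hood (a joint): angle of the clear dust hood (rad): 0 = fully closed on the saw table (counts below 0.03), grows as it opens; starts at 1.0 to 1.35. Hinge line along saw y through saw (0.088, y, 0.0865). Stiff hinge (0.36 N m): the hood (0.3 kg) stays at any angle it is left at and must be pushed all the way down, 1 to 4 N at its front edge.
- hood_hinge (a point): middle of the hinge line, origin of the hood: a shallow clear box lid with aluminium edges, 166 mm from hinge to front, 160 mm wide, 37 mm high. Closed, it reaches from the hinge to the front (-x) with its flat top 123 mm above the bench. Axes turn with the hood and are the saw's when it is closed.
- hood_edge (a point): on the aluminium strip of the hood's outer (top) face, mid-width, 151 mm from the hinge line, 37 mm above the hood's underside; moves with the hood; a good place to push it down from behind and above. Closed: saw (-0.063, -0.045, 0.1235). A black finger lip 60 x 15 x 6 mm sticks out of the front face below it.
- lock_button (a joint): travel of the round steel lock button (m): 0 = up, arm locked home; 0.006 = fully pushed in, arm free. It takes about 3 N to push, has no return spring and stays where it is pushed. The arm is free from 0.005 on.
- button_top (a point): middle of the top face of the lock button, 18 mm in diameter, upright on top of the rail at saw (-0.115, 0.095); its top is 86 mm above the bench when up, 80 mm when pushed in. It is pushed straight down.
- gauge_arm (a joint): how far the telescoping arm is drawn out (m), along saw +y: 0 = home, 0.1 = its 100 mm mark at the mouth of the rail, 0.13 = end stop. Marks every 10 mm on top of its bar: full-width lines at 50 and 100 mm, the others half-width. A spring pulls it home with 1 to 2.5 N; only the hand holds it out. Locked until the button is in.
- gauge_grip (a point): middle of the top of the upright steel grip tab on the arm's outer end: 18 mm thick (saw x), 28 mm long (saw y), top 140 mm above the bench, free to grip down to 100 mm. At home it is at saw (-0.115, 0.157, 0.140). Below 98 mm a stop blade 6 mm thick reaches from the tab's inner side 105 mm to the back (+x).
- sleeve_mouth (a point): top of the left end of the rail, the mouth the gauge arm comes out of and against which its marks are read, at saw (-0.115, 0.135, 0.074); fixed to the saw
- bone_blank: loose bone blank 14 x 56 x 9 mm lying on the open left part of the saw table; origin under its middle; leave it
- stain_bottle: amber bottle 58 mm in diameter, 150 mm high, behind and to the left of the saw; origin under its middle; leave it
- glue_jar: white jar with black cap 68 mm in diameter, 85 mm high, right of the saw; origin under its middle; leave it
- sanding_block: cork sanding block 60 x 110 x 30 mm, front right of the saw; origin under its middle; leave it
- tea_mug: white mug 78 mm in diameter, 90 mm high, left of the saw; origin under its middle; leave it
- neck_stick: pale wooden neck with a dark fingerboard, 240 x 32 x 28 mm, lying left of the saw beyond the mug; origin under its middle; leave it
- thickness_caliper: flat steel U-shaped dial caliper 130 x 108 x 12 mm, lying right of the saw; origin under the middle of its bar; leave it

How it is judged:
By the outcome, as a careful person would: the job done as asked, in the order asked, and still so for the second after the job is handed in, while the arm keeps its last pose, push and grip.
It also fails if it takes over 64 s, if anything falls off the work surface, if the arm or the gripper's body presses on something with over 40 N, if the wrist force passes 120 N, or if a joint passes its speed limit or range.

ROBOT

A 6-joint arm with a two-finger parallel gripper is mounted at the origin on the work surface. World frame = base frame: x ahead of the robot, y to its left, z up, the work surface at z = 0. Lengths are in m, angles in rad, forces in N, time in s.
With the tool pointing down it reaches from about 0.3 to 0.775 m from the base axis. Payload 14.6 kg.
Tool frame: the origin (TCP) lies at the very end of the fingers, on their centre line; the grasp point (between the pads) lies 19 mm behind it; z points along the fingers, y is the line along which they close (so a half turn about z gives the same grasp; the last joint's range is limited). The gripper opens to 94 mm and grips with 3 to 60 N. Pads are 16 mm wide; open, the fingers measure 119 mm over their backs; the gripper's body (75 mm by 177 mm) begins 78 mm behind the grasp point.
Start: joints at [-1.377, 0.3, 1.521, -0, 1.321, -0.067], TCP at [0.142, -0.531, 0.178] pointing down, gripper open.
Joint ranges: [-3.03, 3.03], [-0.79, 2.21], [0.23, 2.52], [-1.04, 4.18], [0, 3.07], [-2.55, 2.55]. Speed limits (rad/s): [2.22, 2.22, 2.57, 3.14, 3.14, 3.14].

INTERFACE

Orientations are given as [roll, pitch, yaw] about the fixed x, y, z axes, in that order (R = Rz(yaw) Ry(pitch) Rx(roll)).
In Python, from station import ctrl, cams gives the robot as it stands. The module is installed in compiled form; this text tells all that it offers.
- The arm moves only by the tool arm_command, never from a script. Its argument "plan" is a list that holds one entry, the list of rows, each a list of 7 numbers: the shift along the tool's x, y, z in normalised numbers (1 is 750 mm), then the turn, a rotation vector about the tool's x, y, z in fractions of the full range, 1 being pi rad, then the closure, from -1 (fully open) to 1 (shut). A call has 1 to 12 rows; each row is the pose to reach, as a shift and turn from the pose commanded when the call began, along the tool's axes at that moment; what a row does not reach only later rows make up. A row lasts 1/10 s, in which the tool goes at most 50 mm and 8.59 degrees, less where a joint would pass 70% of its speed; a pose out of reach is approached as far as the arm can. Shift and turn numbers lie between -1 and 1, and a call with a number outside is refused. A call with a gripper value outside its range is refused whole. The fingers move at their own pace and stop on an object; "squeeze" is the grip in N (left out, the last holds). Time passes only in rows, so rows that repeat a pose let the fingers close. It gives the time, the measured TCP pose, the force, the opening and the grip force at its end, in the units of the state.
- ctrl.get_obs(): the state, without advancing time (a new reading comes with each control period).
- cams.camera(name): name is "scene" or "top"; returns (picture, depth): 420x560x3 uint8, blue, green, red; 420x560 float32, m along the optical axis (not along the pixel's ray), 0 where there is no reading.
- cams.camera_info(name): a dict with "fx", "fy", "cx", "cy" (pixels), "world_to_cam" (4x4, takes a point from world to camera coordinates). Camera axes: x right, y down, z forward; pixel columns grow to the right and rows downward; lengths in m; the calibration is good to about 2 mm. A picture is of the moment at which its call begins. camera_info takes no time and is no camera call.
- ctrl.hand_in(): hands the job in; it is judged then, once.
The state is a dict: "time_s": time; "qpos": joint angles; "joint_vel": joint speeds; "tau": joint torques, N m; "ee_pos": TCP position; "eef_rot": TCP orientation; "force": force on the tool from outside, world axes, zero at the start; "moment": the same for the moment, N m; "grip_width": finger opening in m; "grip_force": force on a finger pad.
Only numpy, scipy, OpenCV 4.12 (cv2) and the standard library are available. Lean on these libraries where they do the work, as an engineer would, in place of code of your own. Each camera call takes 0.05 s, during which the arm holds its last target. There are 200 camera calls.

## Working session

There is one attempt and no reset: what is moved stays moved. The work goes in short steps, Python scripts to look and compute and a tool call to move; the robot and the scene stay as the last step left them, time stands still between calls to the robot, and variables do not carry over. Pictures are saved under pics/ and viewed, at most 10 in all, crops included, and the job is handed in when it is done.

Besides the shell and the picture viewer there is one more tool, called after "Call:" as name(argument=value, ...) on one line, values as JSON. arm_command: Moves the arm, as the interface text tells. Its arguments: {"type":"object","properties":{"plan":{"type":"array"},"squeeze":{"type":"number"}},"required":["plan"]}

```bash
mkdir -p pics; python3 - <<'E'
from station import ctrl,cams
import cv2,numpy as np
for n in("scene","top"):
    p,d=cams.camera(n); cv2.imwrite(f"pics/{n}0.png",cv2.resize(p,(800,600),interpolation=cv2.INTER_CUBIC)); np.save(f"{n}0.npy",d); cv2.imwrite(f"{n}0raw.png",p)
    i=cams.camera_info(n); print(n,i["fx"],i["fy"],i["cx"],i["cy"]);print(np.round(i["world_to_cam"],4))
print(ctrl.get_obs())
E
```

```text
scene 519.810322823361 519.810322823361 285.53682085843445 214.92899141098601
[[ 0.4119  0.9112  0.0044 -0.2793]
 [ 0.6681 -0.2987 -0.6815 -0.2906]
 [-0.6197  0.2837 -0.7318  2.0628]
 [ 0.      0.      0.      1.    ]]
top 391.8768768579932 391.8768768579932 274.61236428316124 198.54895337702598
[[ 0.0025 -1.     -0.0061  0.0421]
 [-0.9876 -0.0015 -0.1567  0.6058]
 [ 0.1567  0.0064 -0.9876  1.0779]
 [ 0.      0.      0.      1.    ]]
{'time_s': 0.1, 'qpos': array([-1.37661977e+00,  3.00389827e-01,  1.52151992e+00,  5.50596083e-06,
        1.32070070e+00, -6.65976466e-02]), 'joint_vel': array([ 0.00124187, -0.00159684, -0.00115151, -0.00100328,  0.00079544,
       -0.00151201]), 'tau': array([ 4.55449044e-04, -5.32645977e+01, -3.53280866e+01,  7.09347054e-02,
        2.35636201e-02, -6.37576136e-05]), 'ee_pos': array([ 0.14175458, -0.53114482,  0.1771568 ]), 'eef_rot': array([-3.14057747e+00, -7.30542894e-05,  2.60772801e-01]), 'force': array([ 0.30986604, -0.48901664, -0.42233305]), 'moment': array([-0.0084745 , -0.00041716,  0.01444991]), 'grip_force': 0.0, 'grip_width': 0.0940970079452235}
```

View pics/scene0.png

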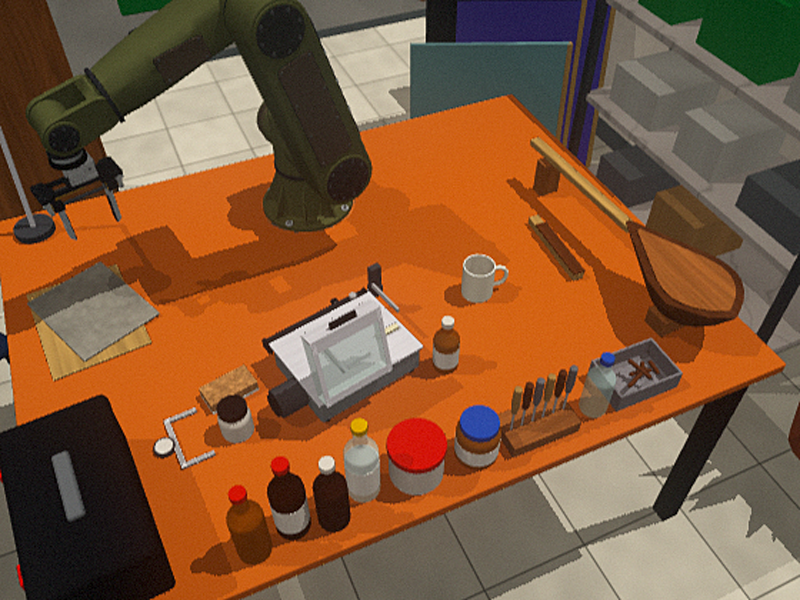

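View pics/top0.png

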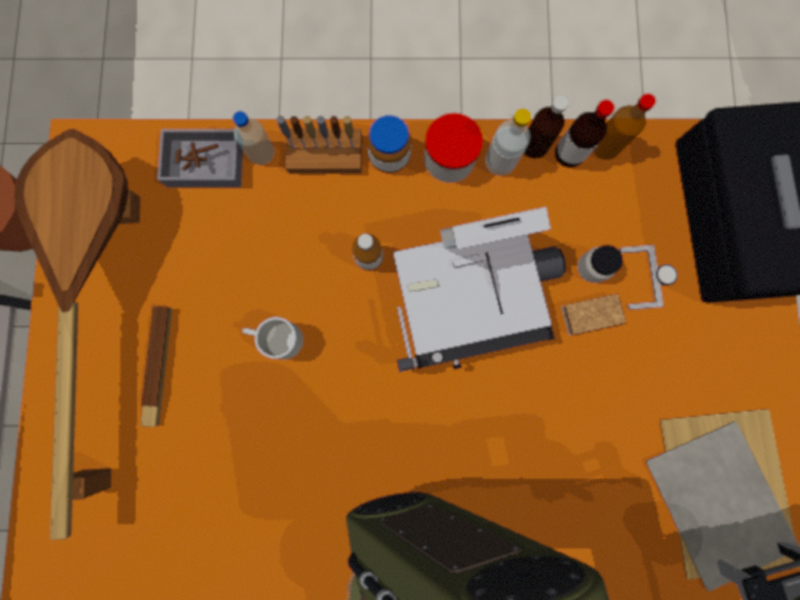

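The scene view shows the saw near (345,345) with its hood open, the grip tab at (375,275) and the mug to its left. The top view shows the saw at (475,295), the tab at (405,364) and the button at (437,357). I'll enlarge both.

```bash
python3 - <<'E'
import cv2
p=cv2.imread("scene0raw.png")[175:300,175:315]; cv2.imwrite("pics/sc.png",cv2.resize(p,None,fx=4.8,fy=4.8,interpolation=cv2.INTER_CUBIC))
p=cv2.imread("top0raw.png")[140:265,265:400]; cv2.imwrite("pics/tc.png",cv2.resize(p,None,fx=4.8,fy=4.8,interpolation=cv2.INTER_CUBIC))
E
```

```text
(no output)
```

View pics/sc.png

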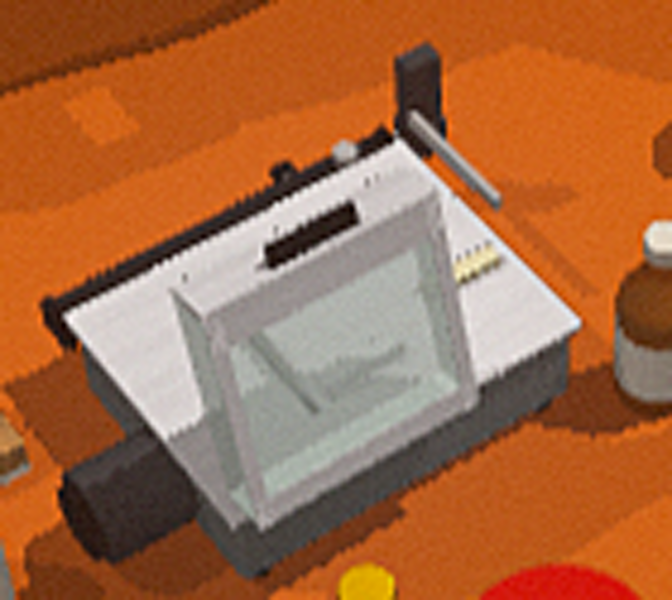

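View pics/tc.png

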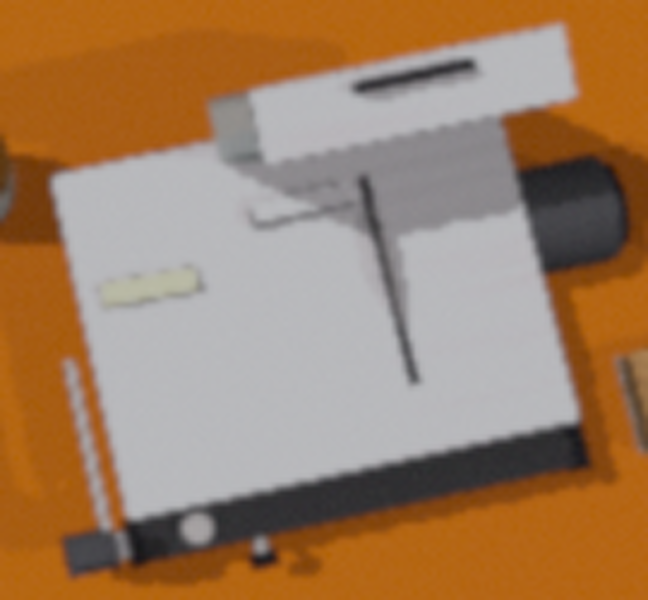

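Scene crop: table corners are at (580,323), (398,140) and (68,316), the button at (345,150), the tab top at (418,53), and the hood's outer edge from (210,320) to (440,207). Top crop: table corners are at (52,178), (125,522) and (580,425), the button at (197,529), the tab at (91,554), and the hood edge from (250,92) to (565,25). Next I fit the saw pose and hood angle from both views.

```bash
cat >h.py <<'E'
import numpy as np, json
from station import ctrl,cams
from scipy.spatial.transform import Rotation as R
from scipy.optimize import least_squares
C={n:cams.camera_info(n) for n in("scene","top")}
def proj(n,P):
    i=C[n]; q=np.c_[P,np.ones(len(P))]@np.array(i["world_to_cam"])[:3].T
    return np.c_[i["fx"]*q[:,0]/q[:,2]+i["cx"],i["fy"]*q[:,1]/q[:,2]+i["cy"]]
def hood(p,a):   # hood-frame point -> saw
    x,y,z=p; c,s=np.cos(a),np.sin(a)   # opening: -x goes up
    return [.088+c*x+s*z,-.045+y,.0865-s*x+c*z]
def saw2w(s,P): return R.from_euler('z',s[2]).apply(P)+[s[0],s[1],s[4] if len(s)>4 else 0]
def rel(Pw):  # world -> mm shift in tool axes from present pose
    o=ctrl.get_obs(); return np.round(R.from_euler('xyz',o['eef_rot']).inv().apply(np.array(Pw)-o['ee_pos'])*1000,1)
E
cat >fit.py <<'E'
from h import *
fixed=[[.1025,.1325,.085],[-.1025,.1325,.085],[-.1025,-.1325,.085],[-.115,.095,.086],[-.115,.157,.140]]
hd=[[-.166,.08,.037],[-.166,-.08,.037]]
px={"scene":([(580,323),(398,140),(68,316),(345,150),(418,53),(440,207),(210,320)],(175,175)),
"top":([(52,178),(125,522),(580,425),(197,529),(91,554),(250,92),(565,25)],(265,140))}
def f(s):
    P=saw2w(s,np.array(fixed+[hood(p,s[3]) for p in hd]))
    return np.concatenate([(proj(n,P)-((np.array(c)+.5)/4.8-.5+o)).ravel() for n,(c,o) in px.items()])
r=least_squares(f,[.55,0,-.2,1.2,0],loss='soft_l1'); s=r.x
print(s); print(np.round(f(s).reshape(2,-1,2),1).tolist())
json.dump(list(s),open("saw.json","w"))
for nm,p in dict(edge=hood([-.151,0,.037],s[3]),btn=[-.115,.095,.086],grip=[-.115,.157,.14],mouth=[-.115,.135,.074],closed_edge=[-.063,-.045,.1235]).items(): print(nm,saw2w(s,[p]).round(4))
# independent triangulation of button and tab height
for k in(3,4):
    g=lambda X:np.concatenate([proj(n,[X])[0]-((np.array(c[k])+.5)/4.8-.5+o) for n,(c,o) in px.items()])
    print(k,least_squares(g,[.55,0,.1]).x.round(4))
E
python3 fit.py
```

```text
[ 0.59035305 -0.10992209  0.21378649  1.35806772 -0.00313978]
[[[0.3, 0.2], [0.6, -0.0], [-1.4, -0.3], [0.0, 0.3], [-0.2, 0.9], [-0.1, -2.3], [-1.5, 0.3]], [[-0.1, 0.0], [0.4, 0.2], [-0.2, 0.0], [-0.1, 0.4], [0.1, -0.3], [-0.4, -0.4], [-0.8, -0.2]]]
edge [[ 0.6901 -0.1343  0.2388]]
btn [[ 0.4578 -0.0415  0.0829]]
grip [[0.4447 0.0191 0.1369]]
mouth [[ 0.4493 -0.0024  0.0709]]
closed_edge [[ 0.5383 -0.1673  0.1204]]
3 [ 0.4588 -0.0417  0.0853]
4 [0.4439 0.0196 0.14  ]
```

The manual's scale: shifts go in shares of 750 mm and turns go in shares of pi rad. Converting my numbers, 400 mm / 750 = 0.5333, -125 mm / 750 = -0.1667, 0.047 rad / 3.1416 = 0.015.

Call:
arm_command(plan=[[[0,0,-0.0667,0,0,0.015,1],[0,0,-0.1333,0,0,0.015,1],[0.0533,-0.0187,-0.1667,0,0,0.015,1],[0.1133,-0.0413,-0.1667,0,0,0.015,1],[0.1733,-0.0627,-0.1667,0,0,0.015,1],[0.2333,-0.084,-0.1667,0,0,0.015,1],[0.2933,-0.1067,-0.1667,0,0,0.015,1],[0.3533,-0.128,-0.1667,0,0,0.015,1],[0.4133,-0.1493,-0.1667,0,0,0.015,1],[0.4733,-0.172,-0.1667,0,0,0.015,1],[0.5333,-0.1933,-0.1667,0,0,0.015,1],[0.5333,-0.1933,-0.1667,0,0,0.015,1]]], squeeze=10)

```text
time_s: 1.3
ee_pos: [0.494, -0.2848, 0.3016]
eef_rot: [-3.14, 0.001, 0.219]
force: [-0.5, -0.2, -1.2]
grip_width: 0.0022
grip_force: 0.0
```

```bash
python3 - <<'E'
from h import *
s=json.load(open("saw.json")); o=ctrl.get_obs(); print(o['time_s'],o['ee_pos'],o['eef_rot'],o['qpos'],s[2]-o['eef_rot'][2])
s[4]=0
print(rel(saw2w(s,[[.125,-.045,.30]])[0]))
E
```

```text
1.3 [ 0.49402691 -0.28476988  0.3015666 ] [-3.13995940e+00  5.33913403e-04  2.18669829e-01] [-5.87525419e-01  2.89237766e-01  1.25227120e+00  7.45671527e-04
  1.60163194e+00  7.64623928e-01] -0.004883334555090935
[ 256.7 -104.2    1.6]
```

Converted, 255 mm / 750 = 0.34, -104 mm / 750 = -0.1387.

Call:
arm_command(plan=[[[0.0533,-0.0213,0,0,0,0,1],[0.1067,-0.044,0,0,0,0,1],[0.16,-0.0653,0,0,0,0,1],[0.2133,-0.0867,0,0,0,0,1],[0.2667,-0.1093,0,0,0,0,1],[0.32,-0.1307,0,0,0,0,1],[0.34,-0.1387,0,0,0,0,1],[0.34,-0.1387,0,0,0,0,1],[0.34,-0.1387,0,0,0,0,1],[0.34,-0.1387,0,0,0,0,1],[0.34,-0.1387,0,0,0,0,1]]])

```text
time_s: 2.4
ee_pos: [0.7173, -0.1335, 0.3035]
eef_rot: [3.141, -0.001, 0.212]
force: [0.0, 0.5, -0.1]
grip_width: 0.0004
grip_force: 0.0
```

```bash
cat >wp.py <<'E'
from h import *
s=json.load(open("saw.json")); s[4]=0; o=ctrl.get_obs(); print(o['ee_pos'],o['eef_rot'][2]-s[2],o['force'])
print("stage",rel(saw2w(s,[[.125,-.045,.24]])[0]))
for a in np.arange(1.36,-.05,-.08):
    c=hood([-.151,0,.037],a); c[0]+=.008; print(round(a,2),rel(saw2w(s,[c])[0]))
E
python3 wp.py
```

```text
[ 0.71734498 -0.13351454  0.30354125] -0.0013008774209619656 [ 0.0129722   0.52838726 -0.14838033]
stage [ 5.8 -5.  63.5]
1.36 [-18.6  -5.   61.6]
1.28 [-31.   -5.   61.7]
1.2 [-43.4  -5.   62.9]
1.12 [-55.6  -5.   65. ]
1.04 [-67.7  -4.9  68. ]
0.96 [-79.5  -4.9  72.1]
0.88 [-90.9  -4.9  77. ]
0.8 [-101.8   -4.9   82.9]
0.72 [-112.3   -4.9   89.6]
0.64 [-122.2   -4.9   97.1]
0.56 [-131.5   -4.9  105.4]
0.48 [-140.    -4.9  114.4]
0.4 [-147.9   -4.9  124. ]
0.32 [-154.9   -4.9  134.3]
0.24 [-161.1   -4.9  145.1]
0.16 [-166.4   -4.9  156.3]
0.08 [-170.8   -4.9  168. ]
-0.0 [-174.2   -4.9  179.9]
```

Converted, 65 mm / 750 = 0.0867, 64 mm / 750 = 0.0853.

Call:
arm_command(plan=[[[0.0067,-0.0067,0.04,0,0,0,1],[0.0067,-0.0067,0.08,0,0,0,1],[0.0067,-0.0067,0.08,0,0,0,1],[-0.008,-0.0067,0.0813,0,0,0,1],[-0.016,-0.0067,0.0813,0,0,0,1],[-0.024,-0.0067,0.0813,0,0,0,1],[-0.0333,-0.0067,0.0813,0,0,0,1],[-0.0413,-0.0067,0.0827,0,0,0,1],[-0.0493,-0.0067,0.0827,0,0,0,1],[-0.0573,-0.0067,0.084,0,0,0,1],[-0.0653,-0.0067,0.0853,0,0,0,1],[-0.0733,-0.0067,0.0867,0,0,0,1]]])

```text
time_s: 3.6
ee_pos: [0.6628, -0.1394, 0.2378]
eef_rot: [3.141, -0.0, 0.214]
force: [1.8, -2.0, 1.3]
grip_width: 0.0002
grip_force: 1.1
```

```bash
python3 wp.py; python3 - <<'E'
from station import cams
import cv2
p,_=cams.camera("scene"); cv2.imwrite("pics/s2.png",cv2.resize(p[120:330,150:360],None,fx=2.8,fy=2.8,interpolation=cv2.INTER_CUBIC))
E
```

```text
[ 0.6628097  -0.13937359  0.23778032] -3.2511973884208345e-05 [ 1.79356273 -2.04145111  1.34685874]
stage [60.4  0.8 -2.2]
1.36 [36.   0.8 -4.1]
1.28 [23.6  0.8 -4. ]
1.2 [11.2  0.8 -2.9]
1.12 [-1.   0.8 -0.8]
1.04 [-13.1   0.8   2.3]
0.96 [-24.9   0.8   6.4]
0.88 [-36.3   0.8  11.3]
0.8 [-47.2   0.8  17.2]
0.72 [-57.7   0.8  23.9]
0.64 [-67.6   0.8  31.4]
0.56 [-76.9   0.8  39.7]
0.48 [-85.4   0.8  48.7]
0.4 [-93.3   0.8  58.4]
0.32 [-100.3    0.8   68.6]
0.24 [-106.5    0.8   79.4]
0.16 [-111.8    0.8   90.7]
0.08 [-116.2    0.8  102.3]
-0.0 [-119.6    0.8  114.2]
```

View pics/s2.png

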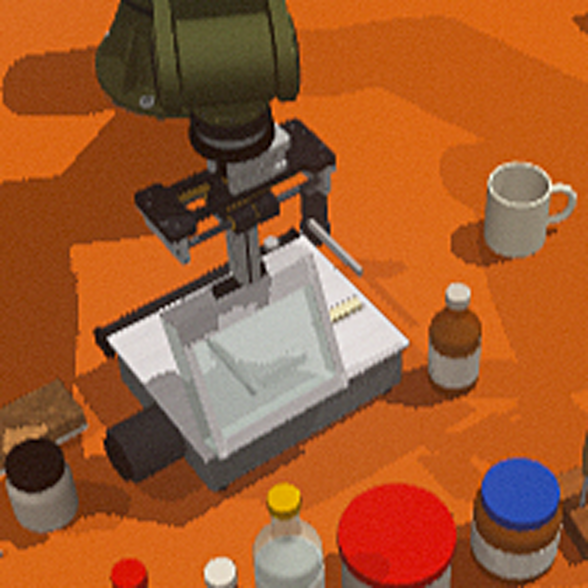

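The closed fingers stand behind the hood, on the aluminium strip near (252,283), and the force confirms contact. The hood is moving, so I keep following the arc.

Converted, -68 mm / 750 = -0.0907, -63 mm / 750 = -0.084.

Call:
arm_command(plan=[[[-0.0093,0,0.0013,0,0,0,1],[-0.0173,0,0.0027,0,0,0,1],[-0.0253,0,0.0053,0,0,0,1],[-0.0333,0,0.008,0,0,0,1],[-0.0413,0,0.012,0,0,0,1],[-0.048,0,0.0147,0,0,0,1],[-0.056,0,0.0187,0,0,0,1],[-0.0627,0,0.0227,0,0,0,1],[-0.0693,0,0.028,0,0,0,1],[-0.0773,0,0.032,0,0,0,1],[-0.084,0,0.0373,0,0,0,1],[-0.0907,0,0.0413,0,0,0,1]]])

```text
time_s: 4.85
ee_pos: [0.5963, -0.1537, 0.2062]
eef_rot: [-3.141, 0.0, 0.214]
force: [1.4, 0.3, 1.1]
grip_width: 0.0004
grip_force: 0.7
```

Converted, 54 mm / 750 = 0.072, 48 mm / 750 = 0.064.

Call:
arm_command(plan=[[[-0.0067,0,0.0053,0,0,0,1],[-0.012,0,0.0107,0,0,0,1],[-0.0187,0,0.0173,0,0,0,1],[-0.024,0,0.0227,0,0,0,1],[-0.0293,0,0.0293,0,0,0,1],[-0.0347,0,0.036,0,0,0,1],[-0.0387,0,0.0427,0,0,0,1],[-0.044,0,0.0493,0,0,0,1],[-0.048,0,0.0573,0,0,0,1],[-0.052,0,0.064,0,0,0,1],[-0.056,0,0.072,0,0,0,1],[-0.056,0,0.072,0,0,0,1]]])

```text
time_s: 6.05
ee_pos: [0.5552, -0.1624, 0.1515]
eef_rot: [-3.141, 0.001, 0.214]
force: [-0.5, -0.1, -0.5]
grip_width: 0.0008
grip_force: 0.0
```

```bash
python3 wp.py|sed '3,14d'
```

```text
[ 0.55519304 -0.1624205   0.15151338] -0.00011597117510353527 [-0.51416609 -0.08404056 -0.4599008 ]
stage [170.4   1.1 -88.7]
0.4 [ 16.8   1.1 -27.9]
0.32 [  9.8   1.1 -17.6]
0.24 [ 3.6  1.2 -6.8]
0.16 [-1.7  1.2  4.4]
0.08 [-6.   1.2 16.1]
-0.0 [-9.5  1.2 28. ]
```

Converted, 26 mm / 750 = 0.0347, 24 mm / 750 = 0.032.

Call:
arm_command(plan=[[[-0.0027,0,0.0053,0,0,0,1],[-0.004,0,0.0093,0,0,0,1],[-0.0053,0,0.0133,0,0,0,1],[-0.0067,0,0.0173,0,0,0,1],[-0.008,0,0.0213,0,0,0,1],[-0.0093,0,0.0253,0,0,0,1],[-0.0107,0,0.0293,0,0,0,1],[-0.012,0,0.032,0,0,0,1],[-0.012,0,0.0347,0,0,0,1],[-0.012,0,0.0347,0,0,0,1]]])

```text
time_s: 7.05
ee_pos: [0.5468, -0.1644, 0.1263]
eef_rot: [-3.141, 0.0, 0.214]
force: [-0.2, -0.2, 1.1]
grip_width: 0.0004
grip_force: 0.1
```

Converted, 2 mm / 750 = 0.0027, 1 mm / 750 = 0.0013.

Call:
arm_command(plan=[[[0,0,0.0013,0,0,0,1],[0,0,0.0027,0,0,0,1],[0,0,0.0027,0,0,0,1]]])

```text
time_s: 7.35
ee_pos: [0.5469, -0.1644, 0.1245]
eef_rot: [-3.141, 0.0, 0.214]
force: [-0.4, -0.6, -0.0]
grip_width: 0.0005
grip_force: 0.3
```

Converted, 2 mm / 750 = 0.0027, 1 mm / 750 = 0.0013.

Call:
arm_command(plan=[[[0,0,0.0013,0,0,0,1],[0,0,0.0027,0,0,0,1],[0,0,0.0027,0,0,0,1]]])

```text
time_s: 7.65
ee_pos: [0.5469, -0.1644, 0.1225]
eef_rot: [-3.141, 0.0, 0.214]
force: [-0.3, -0.6, 0.9]
grip_width: 0.0005
grip_force: 0.3
```

Call:
arm_command(plan=[[[0,0,0.0013,0,0,0,1],[0,0,0.0027,0,0,0,1],[0,0,0.0027,0,0,0,1]]])

```text
time_s: 7.95
ee_pos: [0.5469, -0.1644, 0.1205]
eef_rot: [-3.141, 0.0, 0.214]
force: [-0.2, 0.5, 0.9]
grip_width: 0.0008
grip_force: 0.2
```

Converted, 2 mm / 750 = 0.0027, 1 mm / 750 = 0.0013.

Call:
arm_command(plan=[[[0,0,0.0013,0,0,0,1],[0,0,0.0027,0,0,0,1],[0,0,0.0027,0,0,0,1]]])

```text
time_s: 8.25
ee_pos: [0.5469, -0.1645, 0.1185]
eef_rot: [-3.141, 0.0, 0.214]
force: [-0.1, -0.2, 0.2]
grip_width: 0.0003
grip_force: 0.2
```

```bash
python3 - <<'E'
from station import cams,ctrl
import cv2
print(ctrl.get_obs()['force'])
p,_=cams.camera("scene"); cv2.imwrite("pics/s3.png",cv2.resize(p[160:300,165:325],None,fx=4.2,fy=4.2,interpolation=cv2.INTER_CUBIC))
E
```

```text
[-0.12172979 -0.16321679  0.24512528]
```

View pics/s3.png

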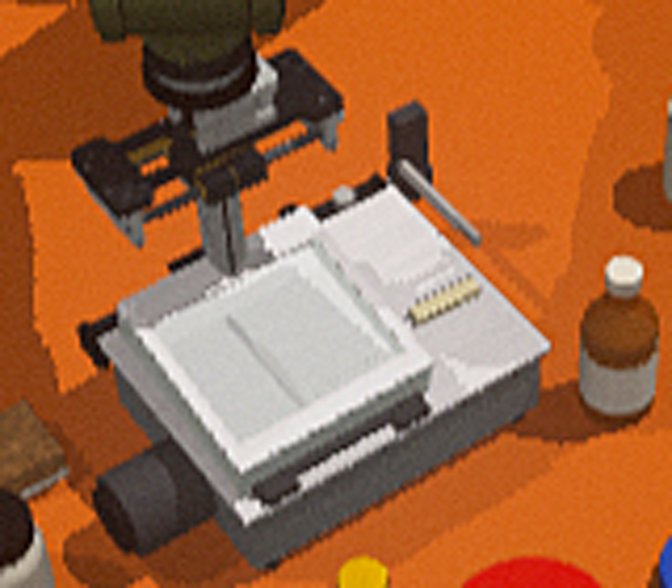

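The hood is almost flat and the tip is on its front strip at (230,270), but the force is still small. I'll push on in small steps until it rises.

Converted, 1 mm / 750 = 0.0013.

Call:
arm_command(plan=[[[0,0,0.0013,0,0,0,1],[0,0,0.0013,0,0,0,1]]])

```text
time_s: 8.5
ee_pos: [0.5469, -0.1645, 0.1175]
eef_rot: [-3.142, 0.0, 0.214]
force: [0.3, -0.7, -0.3]
grip_width: 0.0006
grip_force: 0.3
```

```bash
python3 - <<'E'
from h import *
s=json.load(open("saw.json")); s[4]=0
o=ctrl.get_obs(); print(o['force'],o['ee_pos'])
for n in("scene","top"):
    _,d=cams.camera(n); i=C[n]; M=np.linalg.inv(i["world_to_cam"])
    v,u=np.mgrid[:d.shape[0],:d.shape[1]]
    P=np.stack([(u-i["cx"])/i["fx"]*d,(v-i["cy"])/i["fy"]*d,d,np.ones_like(d)],-1)@M.T
    Q=R.from_euler('z',-s[2]).apply((P[...,:3].reshape(-1,3)-[s[0],s[1],0])); Q=Q[d.ravel()>0]
    for y0,y1 in((-.14,-.11),(-.12,-.11),(.022,.033),(.08,.12)):
      for x in np.arange(-.095,.10,.02):
        m=(abs(Q[:,0]-x)<.01)&(Q[:,1]>y0)&(Q[:,1]<y1)&(Q[:,2]>.06)&(Q[:,2]<.2)
        if m.sum()>2: print(n,y0,round(x,3),m.sum(),np.median(Q[m,2]).round(4),end='; ')
      print()
E
```

```text
[ 0.26309882 -0.66787267 -0.25945329] [ 0.5468989  -0.16445716  0.11752305]
scene -0.14 -0.095 31 0.0832; scene -0.14 -0.075 40 0.0899; scene -0.14 -0.055 83 0.1274; scene -0.14 -0.035 79 0.1305; scene -0.14 -0.015 84 0.1316; scene -0.14 0.005 89 0.1211; scene -0.14 0.025 88 0.1188; scene -0.14 0.045 107 0.0939; scene -0.14 0.065 80 0.1202; scene -0.14 0.085 106 0.1048; 
scene -0.12 -0.095 4 0.0851; scene -0.12 -0.075 7 0.148; scene -0.12 -0.055 16 0.1477; scene -0.12 -0.035 17 0.1456; scene -0.12 -0.015 23 0.1407; scene -0.12 0.005 23 0.1395; scene -0.12 0.025 25 0.1355; scene -0.12 0.045 21 0.1331; scene -0.12 0.065 19 0.1301; scene -0.12 0.085 42 0.119; 
scene 0.022 -0.075 5 0.1474; scene 0.022 -0.055 22 0.1477; scene 0.022 -0.035 22 0.1438; scene 0.022 -0.015 18 0.1414; scene 0.022 0.005 24 0.1385; scene 0.022 0.025 17 0.1352; scene 0.022 0.045 26 0.1327; scene 0.022 0.065 23 0.1311; scene 0.022 0.085 41 0.1226; 
scene 0.08 -0.095 45 0.0875; scene 0.08 -0.075 52 0.0874; scene 0.08 -0.055 56 0.0874; scene 0.08 -0.035 53 0.0873; scene 0.08 -0.015 60 0.0876; scene 0.08 0.005 58 0.08
[... 234 characters left out ...]
14 0.085 34 0.126; 
top -0.12 -0.095 8 0.0873; top -0.12 -0.075 5 0.086; top -0.12 0.045 15 0.1321; top -0.12 0.065 26 0.1281; top -0.12 0.085 23 0.126; 
top 0.022 -0.095 31 0.0843; top 0.022 -0.075 34 0.0875; top 0.022 -0.055 24 0.1455; top 0.022 -0.035 18 0.1431; top 0.022 -0.015 22 0.1399; top 0.022 0.005 29 0.1371; top 0.022 0.025 30 0.1338; top 0.022 0.045 27 0.1317; top 0.022 0.065 31 0.1279; top 0.022 0.085 27 0.126; 
top 0.08 -0.095 108 0.0852; top 0.08 -0.075 107 0.0859; top 0.08 -0.055 105 0.086; top 0.08 -0.035 107 0.0862; top 0.08 -0.015 102 0.0862; top 0.08 0.005 106 0.0859; top 0.08 0.025 103 0.0941; top 0.08 0.045 100 0.086; top 0.08 0.065 104 0.0863; top 0.08 0.085 99 0.0859;
```

Depth puts the hood at about 0.14 rad, so the tip has lost contact. I need a closer look from both views.

```bash
python3 - <<'E'
from h import *
import cv2
s=json.load(open("saw.json")); s[4]=0
o=ctrl.get_obs(); T=o['ee_pos']
e=saw2w(s,np.array([hood([-.166,.08,.037],.14),hood([-.166,-.08,.037],.14),hood([-.151,0,.037],.14)]))
ims=[]
for n,(u,v) in(("scene",(180,175)),("top",(310,150))):
    p,_=cams.camera(n); c=cv2.resize(p[v:v+80,u:u+80],(400,400),interpolation=cv2.INTER_CUBIC)
    for P,col in((T,(0,0,255)),(e[0],(255,0,0)),(e[1],(255,0,0)),(e[2],(0,255,0))):
        q=(proj(n,[P])[0]-[u,v]+.5)*5; cv2.circle(c,tuple(int(a) for a in q),3,col,-1)
    ims.append(c)
cv2.imwrite("pics/two.png",np.hstack(ims))
E
```

```text
(no output)
```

View pics/two.png

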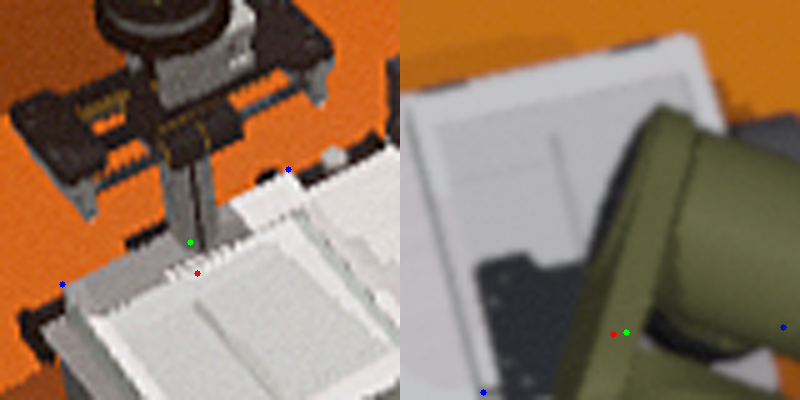

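The tool tip (red, 197,273) has gone through behind the strip's inner edge, so it stands too far back. I'll lift out, shift 12 mm forward to the middle of the strip, and press down there.

Converted, -60 mm / 750 = -0.08, -40 mm / 750 = -0.0533.

Call:
arm_command(plan=[[[0,0,-0.0267,0,0,0,1],[0,0,-0.0533,0,0,0,1],[0,0,-0.08,0,0,0,1],[-0.016,0,-0.08,0,0,0,1],[-0.016,0,-0.08,0,0,0,1],[-0.016,0,-0.0533,0,0,0,1],[-0.016,0,-0.0533,0,0,0,1]]])

```text
time_s: 9.4
ee_pos: [0.5343, -0.1665, 0.1552]
eef_rot: [-3.139, 0.003, 0.214]
force: [-1.2, -0.6, 0.6]
grip_width: 0.0007
grip_force: 0.0
```

Converted, 15 mm / 750 = 0.02, 12 mm / 750 = 0.016.

Call:
arm_command(plan=[[[0,0,0.004,0,0,0,1],[0,0,0.008,0,0,0,1],[0,0,0.012,0,0,0,1],[0,0,0.016,0,0,0,1],[0,0,0.02,0,0,0,1]]])

```text
time_s: 9.9
ee_pos: [0.5353, -0.167, 0.1425]
eef_rot: [3.142, -0.0, 0.214]
force: [-0.1, -0.1, -0.3]
grip_width: 0.0007
grip_force: 0.0
```

```bash
cat >ang.py <<'E'
from h import *
s=json.load(open("saw.json")); s[4]=0
for n in("scene","top"):
    _,d=cams.camera(n); i=C[n]; M=np.linalg.inv(i["world_to_cam"])
    v,u=np.mgrid[:d.shape[0],:d.shape[1]]
    P=np.stack([(u-i["cx"])/i["fx"]*d,(v-i["cy"])/i["fy"]*d,d,np.ones_like(d)],-1)@M.T
    Q=R.from_euler('z',-s[2]).apply((P[...,:3].reshape(-1,3)-[s[0],s[1],0])); Q=Q[d.ravel()>0]
    for y0,y1 in((-.122,-.11),(.02,.033)):
      m=(Q[:,0]>-.06)&(Q[:,0]<.075)&(Q[:,1]>y0)&(Q[:,1]<y1)&(Q[:,2]>.11)&(Q[:,2]<.2)
      if m.sum()<20: continue
      q=Q[m]; 
      for _ in range(3):
        f=np.polyfit(q[:,0],q[:,2],1); e=abs(q[:,2]-np.polyval(f,q[:,0])); q=q[e<max(.003,2*np.median(e))]
      print(n,y0,len(q),"angle",-f[0].round(4),"z at hinge, front",np.polyval(f,[.088,-.07]).round(4))
o=ctrl.get_obs(); print(o['time_s'],o['force'],o['ee_pos'])
E
python3 ang.py
```

```text
scene -0.122 112 angle 0.158 z at hinge, front [0.1256 0.1505]
scene 0.02 114 angle 0.1453 z at hinge, front [0.1273 0.1503]
top -0.122 42 angle 0.1574 z at hinge, front [0.1245 0.1493]
top 0.02 206 angle 0.146 z at hinge, front [0.1249 0.148 ]
10.0 [ 0.5160655  -0.72595633 -0.16387736] [ 0.5350386  -0.166918    0.14224186]
```

Converted, 6 mm / 750 = 0.008, 4 mm / 750 = 0.0053.

Call:
arm_command(plan=[[[0,0,0.0027,0,0,0,1],[0,0,0.0053,0,0,0,1],[0,0,0.008,0,0,0,1]]])

```text
time_s: 10.3
ee_pos: [0.5352, -0.167, 0.1365]
eef_rot: [3.142, -0.0, 0.214]
force: [1.2, -0.3, -0.5]
grip_width: 0.0005
grip_force: 0.0
```

```bash
python3 ang.py; python3 - <<'E'
from h import *
import cv2
T=ctrl.get_obs()['ee_pos']; u,v=180,175
p,_=cams.camera("scene"); c=cv2.resize(p[v:v+80,u:u+80],(600,600),interpolation=cv2.INTER_CUBIC)
q=(proj("scene",[T])[0]-[u,v]+.5)*7.5; cv2.circle(c,tuple(int(a) for a in q),3,(0,0,255),-1)
cv2.imwrite("pics/s5.png",c)
E
```

```text
scene -0.122 112 angle 0.1453 z at hinge, front [0.1268 0.1497]
scene 0.02 115 angle 0.1604 z at hinge, front [0.1255 0.1509]
top -0.122 50 angle 0.1231 z at hinge, front [0.1255 0.1449]
top 0.02 194 angle 0.1441 z at hinge, front [0.1249 0.1477]
10.4 [0.122349   0.85678784 0.63744123] [ 0.53506407 -0.16696378  0.13631092]
```

View pics/s5.png

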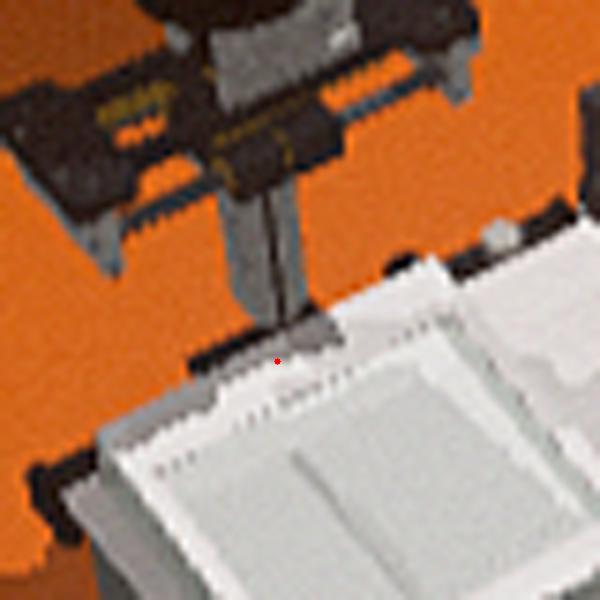

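The finger's V-shaped lower end at (277,325) is the true tip. The TCP projects 5 raw px lower (red), so the real tip may sit higher than reported. I'll check with depth on the finger.

```bash
python3 - <<'E'
from h import *
s=json.load(open("saw.json"))
p,d=cams.camera("scene"); i=C["scene"]; M=np.linalg.inv(i["world_to_cam"])
print(ctrl.get_obs()['ee_pos'])
for cv in range(240,375,8):
  for cu in (250,278,295):
    u=int(180+cu/7.5-.5+.5); v=int(175+cv/7.5-.5+.5); z=d[v,u]
    P=M@[(u-i["cx"])/i["fx"]*z,(v-i["cy"])/i["fy"]*z,z,1]; print((cu,cv),P[:3].round(3),end=' ')
  print()
E
```

```text
[ 0.53520443 -0.1669969   0.13663741]
(250, 240) [ 0.545 -0.173  0.218] (278, 240) [ 0.543 -0.161  0.211] (295, 240) [ 0.538 -0.154  0.203] 
(250, 248) [ 0.545 -0.174  0.214] (278, 248) [ 0.544 -0.161  0.207] (295, 248) [ 0.541 -0.155  0.202] 
(250, 256) [ 0.547 -0.174  0.212] (278, 256) [ 0.541 -0.161  0.201] (295, 256) [ 0.544 -0.156  0.201] 
(250, 264) [ 0.549 -0.175  0.209] (278, 264) [ 0.543 -0.162  0.198] (295, 264) [ 0.542 -0.156  0.195] 
(250, 272) [ 0.549 -0.176  0.205] (278, 272) [ 0.543 -0.163  0.195] (295, 272) [ 0.541 -0.156  0.189] 
(250, 280) [ 0.547 -0.176  0.199] (278, 280) [ 0.545 -0.163  0.193] (295, 280) [ 0.54  -0.156  0.185] 
(250, 288) [ 0.547 -0.176  0.195] (278, 288) [ 0.543 -0.163  0.185] (295, 288) [ 0.542 -0.157  0.182] 
(250, 296) [ 0.546 -0.176  0.191] (278, 296) [ 0.543 -0.164  0.182] (295, 296) [ 0.542 -0.157  0.178] 
(250, 304) [ 0.545 -0.176  0.185] (278, 304) [ 0.541 -0.164  0.175] (295, 304) [ 0.54  -0.157  0.171] 
(250, 312) [ 0.541 -0.176  0.177] (278, 312) [ 0.54  -0.164  0.17 ] (295, 312) [ 0.542 -0.158  0.17 ] 
(250, 320) [ 0.386 -0.141  0.003] (278, 320) [ 0.541 -0.164  0.167] (295, 320) [ 0.521 -0.153  0.142] 
(250, 328) [ 0.523 -0.173  0.148] (278, 328) [ 0.524 -0.161  0.144] (295, 328) [ 0.534 -0.157  0.152] 
(250, 336) [ 0.522 -0.173  0.143] (278, 336) [ 0.535 -0.164  0.152] (295, 336) [ 0.536 -0.158  0.15 ] 
(250, 344) [ 0.525 -0.174  0.142] (278, 344) [ 0.533 -0.164  0.146] (295, 344) [ 0.541 -0.16   0.152] 
(250, 352) [ 0.537 -0.177  0.15 ] (278, 352) [ 0.539 -0.166  0.148] (295, 352) [ 0.544 -0.161  0.15 ] 
(250, 360) [ 0.541 -0.179  0.147] (278, 360) [ 0.545 -0.168  0.146] (295, 360) [ 0.55  -0.163  0.148] 
(250, 368) [ 0.546 -0.181  0.147] (278, 368) [ 0.55  -0.169  0.147] (295, 368) [ 0.552 -0.164  0.146]
```

The real closed fingertip is at z ≈ 0.165, about 27 mm above the reported TCP, and its xy agrees. The hood was therefore followed correctly, only 27 mm too high. I continue down.

Converted, 29 mm / 750 = 0.0387, 26 mm / 750 = 0.0347.

Call:
arm_command(plan=[[[0,0,0.0067,0,0,0,1],[0,0,0.0133,0,0,0,1],[0,0,0.0187,0,0,0,1],[0,0,0.0227,0,0,0,1],[0,0,0.0267,0,0,0,1],[0,0,0.0307,0,0,0,1],[0,0,0.0347,0,0,0,1],[0,0,0.0387,0,0,0,1]]])

```text
time_s: 11.3
ee_pos: [0.5352, -0.167, 0.1075]
eef_rot: [3.141, -0.0, 0.214]
force: [-1.7, 0.2, 1.2]
grip_width: 0.0002
grip_force: 0.5
```

Converted, 7 mm / 750 = 0.0093, 6 mm / 750 = 0.008.

Call:
arm_command(plan=[[[0,0,0.0027,0,0,0,1],[0,0,0.0053,0,0,0,1],[0,0,0.008,0,0,0,1],[0,0,0.0093,0,0,0,1]]])

```text
time_s: 11.7
ee_pos: [0.5352, -0.167, 0.1004]
eef_rot: [-3.141, 0.0, 0.214]
force: [0.3, 0.3, 0.6]
grip_width: 0.0006
grip_force: 0.4
```

```bash
python3 ang.py
```

```text
scene -0.122 103 angle 0.0412 z at hinge, front [0.1252 0.1317]
scene 0.02 104 angle 0.0399 z at hinge, front [0.1254 0.1317]
top -0.122 79 angle 0.053 z at hinge, front [0.1235 0.1319]
top 0.02 185 angle 0.0361 z at hinge, front [0.1244 0.1301]
11.8 [-0.03391814  0.30634439  0.74794021] [ 0.53520463 -0.16697108  0.10049888]
```

Works: about 0.04 rad remains, roughly 6 mm.

Converted, 4 mm / 750 = 0.0053, 3 mm / 750 = 0.004.

Call:
arm_command(plan=[[[0,0,0.0013,0,0,0,1],[0,0,0.0027,0,0,0,1],[0,0,0.004,0,0,0,1],[0,0,0.0053,0,0,0,1],[0,0,0.0053,0,0,0,1]]])

```text
time_s: 12.3
ee_pos: [0.5352, -0.167, 0.0965]
eef_rot: [-3.142, 0.0, 0.214]
force: [-0.4, 0.3, -0.3]
grip_width: 0.0006
grip_force: 0.0
```

Converted, 1.5 mm / 750 = 0.002, 1 mm / 750 = 0.0013.

Call:
arm_command(plan=[[[0,0,0.0013,0,0,0,1],[0,0,0.002,0,0,0,1],[0,0,0.002,0,0,0,1]]])

```text
time_s: 12.6
ee_pos: [0.5352, -0.167, 0.0951]
eef_rot: [-3.142, 0.0, 0.214]
force: [-0.4, -0.4, -0.2]
grip_width: 0.0002
grip_force: 0.0
```

Converted, 1 mm / 750 = 0.0013.

Call:
arm_command(plan=[[[0,0,0.0013,0,0,0,1],[0,0,0.0013,0,0,0,1]]])

```text
time_s: 12.8
ee_pos: [0.5353, -0.167, 0.0949]
eef_rot: [3.141, -0.0, 0.214]
force: [-3.6, 1.4, 8.0]
grip_width: 0.0005
grip_force: 4.2
```

The stop is reached at 8 N, so the hood is closed. Next I lift, turn the wrist 90° so the body clears the tab, and go over the button.

Converted, -139 mm / 750 = -0.1853, -125 mm / 750 = -0.1667, -1.4 rad / 3.1416 = -0.4456.

Call:
arm_command(plan=[[[0,0,-0.0333,0,0,0,1],[0,0,-0.0667,0,0,0,1],[0,0,-0.08,0,0,-0.0446,1],[-0.0133,-0.0333,-0.08,0,0,-0.0891,1],[-0.0267,-0.0667,-0.08,0,0,-0.1337,1],[-0.04,-0.1,-0.08,0,0,-0.1783,1],[-0.0533,-0.1333,-0.08,0,0,-0.2228,1],[-0.0653,-0.1667,-0.08,0,0,-0.2674,1],[-0.0653,-0.1853,-0.08,0,0,-0.3119,1],[-0.0653,-0.1853,-0.08,0,0,-0.3565,1],[-0.0653,-0.1853,-0.08,0,0,-0.4011,1],[-0.0653,-0.1853,-0.08,0,0,-0.4456,1]]])

```text
time_s: 14.0
ee_pos: [0.4578, -0.0414, 0.1542]
eef_rot: [3.141, -0.0, 1.62]
force: [-0.0, -0.5, -0.6]
grip_width: 0.0005
grip_force: 0.0
```

Converted, -0.171 rad / 3.1416 = -0.0544.

Call:
arm_command(plan=[[[0,0,0,0,0,-0.0318,1],[0,0,0,0,0,-0.0544,1],[0,0,0,0,0,-0.0544,1],[0,0,0,0,0,-0.0544,1]]])

```text
time_s: 14.4
ee_pos: [0.4579, -0.0415, 0.1542]
eef_rot: [3.141, 0.0, 1.783]
force: [0.3, -1.0, 0.2]
grip_width: 0.0004
grip_force: 0.0
```

```bash
python3 ang.py; python3 - <<'E'
from h import *
s=json.load(open("saw.json")); s[4]=0
o=ctrl.get_obs(); print(o['ee_pos'],o['eef_rot'],s[2]+np.pi/2-o['eef_rot'][2],o['qpos'][[3,5]])
print("btn",rel([.4583,-.0416,.0574]), rel(saw2w(s,[[-.115,.095,.0574]])[0]))
E
```

```text
scene -0.122 110 angle 0.0051 z at hinge, front [0.126  0.1269]
scene 0.02 123 angle -0.0023 z at hinge, front [0.1262 0.1258]
top -0.122 193 angle -0.0045 z at hinge, front [0.1243 0.1236]
top 0.02 199 angle -0.003 z at hinge, front [0.1245 0.124 ]
14.5 [-0.49975517 -0.06252478  0.28822295] [ 0.45781773 -0.04152374  0.15412922]
[ 0.45781773 -0.04152374  0.15412922] [ 3.14158963e+00 -4.58510805e-05  1.78310073e+00] 0.0014820957160721626 [ 4.63986941e-05 -3.82502343e-01]
btn [-0.2  0.5 96.7] [ 0.   0.  96.7]
```

Hood confirmed closed (about 0 rad). Now I press the button.

Converted, 101 mm / 750 = 0.1347, 99 mm / 750 = 0.132.

Call:
arm_command(plan=[[[0,0,0.0533,0,0,0,1],[0,0,0.1,0,0,0,1],[0,0,0.1173,0,0,0,1],[0,0,0.1227,0,0,0,1],[0,0,0.1267,0,0,0,1],[0,0,0.1293,0,0,0,1],[0,0,0.132,0,0,0,1],[0,0,0.1347,0,0,0,1],[0,0,0.1347,0,0,0,1]]])

```text
time_s: 15.4
ee_pos: [0.4582, -0.0416, 0.0534]
eef_rot: [3.141, 0.0, 1.785]
force: [0.2, 0.2, 1.4]
grip_width: 0.0005
grip_force: 0.4
```

Converted, 1.5 mm / 750 = 0.002, 1 mm / 750 = 0.0013.

Call:
arm_command(plan=[[[0,0,0.0013,0,0,0,1],[0,0,0.002,0,0,0,1],[0,0,0.002,0,0,0,1]]])

```text
time_s: 15.7
ee_pos: [0.4582, -0.0416, 0.0523]
eef_rot: [3.141, 0.0, 1.785]
force: [-1.3, -0.1, 9.5]
grip_width: 0.0004
grip_force: 4.6
```

Call:
arm_command(plan=[[[0,0,0.0013,0,0,0,1],[0,0,0.0013,0,0,0,1]]])

```text
time_s: 15.9
ee_pos: [0.4583, -0.0417, 0.052]
eef_rot: [3.14, 0.001, 1.785]
force: [-6.0, 1.2, 20.1]
grip_width: 0.0008
grip_force: 10.3
```

The button bottomed out (hard stop at 20 N). I lift, half-open the gripper and go above the tab, then measure the real fingertip height at that opening.

Converted, -148 mm / 750 = -0.1973, -120 mm / 750 = -0.16.

Call:
arm_command(plan=[[[0,0,-0.0533,0,0,0,1],[0,0,-0.1067,0,0,0,1],[0,0,-0.16,0,0,0,0],[0.04,0,-0.1973,0,0,0,0],[0.0827,0,-0.1973,0,0,0,0],[0.0827,0,-0.1973,0,0,0,0],[0.0827,0,-0.1973,0,0,0,0]]])

```text
time_s: 16.6
ee_pos: [0.4445, 0.0192, 0.1985]
eef_rot: [-3.141, 0.0, 1.786]
force: [0.0, 0.4, -0.1]
grip_width: 0.0371
grip_force: 0.0
```

```bash
python3 - <<'E'
from h import *
import cv2
o=ctrl.get_obs(); T=o['ee_pos']; print(T,o['grip_width'],o['eef_rot'])
for n in("scene","top"):
    p,d=cams.camera(n); i=C[n]; M=np.linalg.inv(i["world_to_cam"])
    v,u=np.mgrid[:d.shape[0],:d.shape[1]]
    P=(np.stack([(u-i["cx"])/i["fx"]*d,(v-i["cy"])/i["fy"]*d,d,np.ones_like(d)],-1)@M.T)[...,:3]
    Q=R.from_euler('xyz',o['eef_rot']).inv().apply((P.reshape(-1,3)-T))  # tool coords
    for a,b in((.015,.045),(-.045,-.015)):
        m=(abs(Q[:,0])<.012)&(Q[:,1]>a)&(Q[:,1]<b)&(Q[:,2]<.02)&(Q[:,2]>-.08)
        if m.sum(): print(n,a,m.sum(),"tool z pctl",np.percentile(Q[m,2],[50,90,97,100]).round(4),"y",np.percentile(Q[m,1],[2,50,98]).round(4))
    if n=="scene":
        u0,v0=190,130; c=cv2.resize(p[v0:v0+100,u0:u0+100],(600,600),interpolation=cv2.INTER_CUBIC)
        q=(proj(n,[T])[0]-[u0,v0]+.5)*6; cv2.circle(c,tuple(int(x) for x in q),3,(0,0,255),-1); cv2.imwrite("pics/g.png",c)
    # tab top
    s=json.load(open("saw.json")); S=R.from_euler('z',-s[2]).apply(P.reshape(-1,3)-[s[0],s[1],0])
    m=(abs(S[:,0]+.115)<.02)&(S[:,1]>.13)&(S[:,1]<.19)&(S[:,2]>.13)&(S[:,2]<.146)
    if m.sum(): print(n,"tab top",m.sum(),S[m].min(0).round(4),S[m].max(0).round(4),np.median(S[m],0).round(4))
E
```

```text
[0.44450434 0.01922394 0.19848212] 0.03712862193996961 [-3.14132268e+00  6.69818427e-05  1.78610254e+00]
scene 0.015 67 tool z pctl [-0.0591 -0.0427 -0.038  -0.0365] y [0.0193 0.029  0.0342]
scene -0.045 77 tool z pctl [-0.0541 -0.0361 -0.0322 -0.029 ] y [-0.0305 -0.02   -0.0157]
scene tab top 51 [-0.1283  0.14    0.1301] [-0.1022  0.17    0.146 ] [-0.1104  0.153   0.14  ]
```

View pics/g.png

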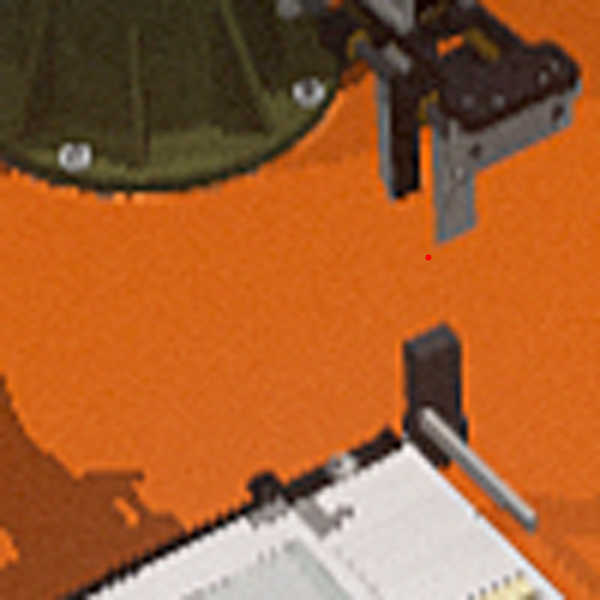

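Fingertips at tool z ≈ -0.029 (same offset), straddling the tab at (430,360). I descend until the real tips reach 0.105, then close.

Converted, 122 mm / 750 = 0.1627, 115 mm / 750 = 0.1533.

Call:
arm_command(plan=[[[0,0,0.04,0,0,0,0],[0,0,0.08,0,0,0,0],[0,0,0.1133,0,0,0,0],[0,0,0.14,0,0,0,0],[0,0,0.1533,0,0,0,0],[0,0,0.1627,0,0,0,0],[0,0,0.1627,0,0,0,0]]])

```text
time_s: 17.4
ee_pos: [0.4446, 0.0187, 0.0763]
eef_rot: [-3.141, -0.0, 1.784]
force: [0.5, 0.2, 0.5]
grip_width: 0.0473
grip_force: 0.0
```

Call:
arm_command(plan=[[[0,0,0,0,0,0,1],[0,0,0,0,0,0,1],[0,0,0,0,0,0,1],[0,0,0,0,0,0,1],[0,0,0,0,0,0,1],[0,0,0,0,0,0,1]]], squeeze=25)

```text
time_s: 18.0
ee_pos: [0.4462, 0.0192, 0.0771]
eef_rot: [3.138, 0.0, 1.785]
force: [11.7, 2.0, -5.9]
grip_width: 0.018
grip_force: 25.0
```

Gripped at 18.0 mm. The side load shows it is about 2 mm off-centre, so I ease that off and then draw out part of the way.

Converted, 2 mm / 750 = 0.0027, 1 mm / 750 = 0.0013.

Call:
arm_command(plan=[[[0,0.0013,0,0,0,0,1],[0,0.0027,0,0,0,0,1],[0,0.0027,0,0,0,0,1],[0,0.0027,0,0,0,0,1]]])

```text
time_s: 18.4
ee_pos: [0.4461, 0.0193, 0.077]
eef_rot: [-3.141, 0.0, 1.785]
force: [-7.4, -2.2, 6.7]
grip_width: 0.0179
grip_force: 25.0
```

Converted, 20 mm / 750 = 0.0267, 15 mm / 750 = 0.02.

Call:
arm_command(plan=[[[0.004,0,0,0,0,0,1],[0.008,0,0,0,0,0,1],[0.0133,0,0,0,0,0,1],[0.02,0,0,0,0,0,1],[0.0267,0,0,0,0,0,1],[0.0267,0,0,0,0,0,1]]])

```text
time_s: 19.0
ee_pos: [0.4417, 0.0391, 0.077]
eef_rot: [-3.14, 0.0, 1.785]
force: [-7.5, -2.3, 7.4]
grip_width: 0.0177
grip_force: 25.0
```

```bash
python3 - <<'E'
from h import *
o=ctrl.get_obs(); print(o['ee_pos'],o['eef_rot'],o['force'],o['moment'],o['grip_width'])
E
```

```text
[0.44173144 0.03911541 0.07699514] [-3.14038116e+00  2.59180337e-04  1.78542801e+00] [-7.45596026 -2.34623705  7.38608695] [-0.50991698  0.97772738  0.11360232] 0.017741502584151764
```

Converted, 80 mm / 750 = 0.1067, 75 mm / 750 = 0.1.

Call:
arm_command(plan=[[[0.008,-0.0011,0,0,0,0,1],[0.0173,-0.0011,0,0,0,0,1],[0.0267,-0.0011,0,0,0,0,1],[0.036,-0.0011,0,0,0,0,1],[0.0453,-0.0011,0,0,0,0,1],[0.0547,-0.0011,0,0,0,0,1],[0.064,-0.0011,0,0,0,0,1],[0.0733,-0.0011,0,0,0,0,1],[0.0827,-0.0011,0,0,0,0,1],[0.092,-0.0011,0,0,0,0,1],[0.1,-0.0011,0,0,0,0,1],[0.1067,-0.0011,0,0,0,0,1]]])

```text
time_s: 20.2
ee_pos: [0.4243, 0.1175, 0.0769]
eef_rot: [-3.141, 0.0, 1.785]
force: [-4.1, -3.6, 8.3]
grip_width: 0.018
grip_force: 25.0
```

Call:
arm_command(plan=[[[0,0,0,0,0,0,1],[0,0,0,0,0,0,1]]])

```text
time_s: 20.4
ee_pos: [0.4243, 0.1174, 0.077]
eef_rot: [-3.141, 0.0, 1.785]
force: [-3.3, -2.7, 8.1]
grip_width: 0.0177
grip_force: 25.0
```

```bash
python3 - <<'E'
from h import *
import cv2
s=json.load(open("saw.json")); s[4]=0
o=ctrl.get_obs(); print(o['ee_pos'],o['force'],o['grip_width'])
print("drawn from home by TCP", R.from_euler('z',-s[2]).apply(o['ee_pos']-np.array([.4461,.0193,.077])))
# rectify bar top plane (z=.07): saw x -.135..-.095, y .08..0.30 ; 3 px/mm, average several frames, both cams
ims=[]
for n in("scene","top"):
    ps=np.mean([cams.camera(n)[0].astype(float) for _ in range(4)],0).astype(np.uint8)
    y,x=np.meshgrid(np.arange(.09,.29,.00025),np.arange(-.145,-.085,.00025)[::-1])
    uv=proj(n,saw2w(s,np.c_[x.ravel(),y.ravel(),np.full(x.size,.072)])).reshape(*x.shape,2).astype(np.float32)
    w=cv2.remap(ps,uv[...,0],uv[...,1],cv2.INTER_CUBIC); cv2.line(w,(180,0),(180,15),(0,0,255),1); ims.append(w)
cv2.imwrite("pics/marks.png",np.vstack(ims))
E
```

```text
[0.4243085  0.11742864 0.07697623] [-3.2810293  -2.73090602  8.12953805] 0.01766806559006913
drawn from home by TCP [-4.76265356e-04  1.00518019e-01 -2.37739408e-05]
```

View pics/marks.png

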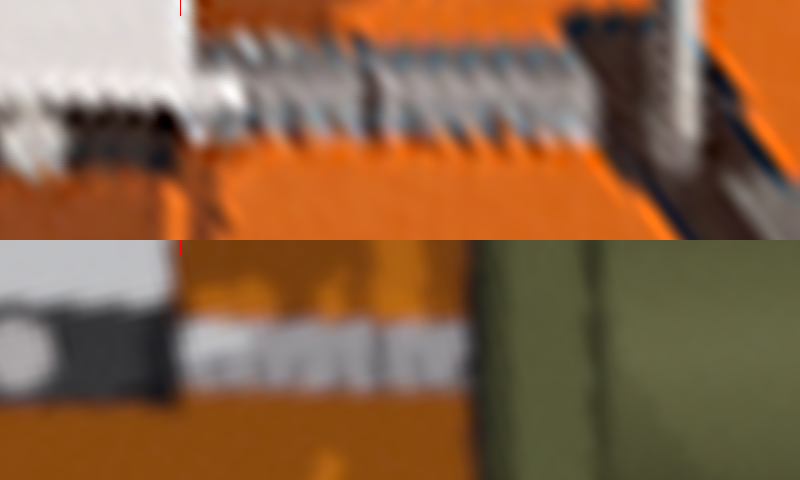

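The rectified views show the 50 mm full-width line at px 376 and the mouth at about px 177 (4 px/mm), so about 49.7 mm beyond the mouth. The TCP travel reads 100.5 mm. I trim by 0.3 mm and hold.

Converted, -0.3 mm / 750 = -0.0004.

Call:
arm_command(plan=[[[-0.0004,0,0,0,0,0,1],[-0.0004,0,0,0,0,0,1],[-0.0004,0,0,0,0,0,1],[-0.0004,0,0,0,0,0,1],[-0.0004,0,0,0,0,0,1]]])

```text
time_s: 21.3
ee_pos: [0.4244, 0.117, 0.077]
eef_rot: [-3.141, 0.0, 1.785]
force: [-3.4, -2.6, 8.1]
grip_width: 0.0182
grip_force: 25.0
```

```bash
python3 ang.py; python3 - <<'E'
from station import ctrl
print(ctrl.get_obs()['grip_force'],ctrl.hand_in())
E
```

```text
scene -0.122 116 angle -0.0039 z at hinge, front [0.126  0.1253]
scene 0.02 104 angle 0.0044 z at hinge, front [0.1261 0.1268]
top -0.122 185 angle 0.0015 z at hinge, front [0.1238 0.124 ]
top 0.02 211 angle 0.0081 z at hinge, front [0.1235 0.1248]
21.4 [-2.96022533 -3.59323095  8.26579793] [0.42438148 0.11696862 0.07696069]
the job is handed in; nothing more can be done
24.997589886188507 None
```

The job is handed in at 21.4 s: the hood is fully closed, the lock button is pushed in, and the gripper is holding the gauge arm with its 100 mm mark at the mouth of the rail, to within about half a millimetre.

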